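# Clip the kitchen timer onto the eye

## Task

The clip-on kitchen timer has been left lying on its back. Stand it up on its foot on the worktop and let go of it, then take it again by the yellow tab on top and press its snap hook down over the free bar of the eye on the stand until the sprung gate has snapped shut behind the bar, firmly but without ramming it. Leave it hanging still from the closed hook, and leave the other kitchen things where they are.

Things in the scene. Friction and masses are not known exactly. Their poses are not given: they have to be found in the camera images.
- timer: red kitchen timer with a steel snap hook on top. Origin: centre of its flat foot; z from foot to tab, -x front (display), +x back, y across. Red body 40 (x) by 50 (y), z 0 to 74. Whole: 182 tall, about 0.19 kg (may vary by a quarter), mass centre near z 53. At the start it lies on its back (+x face down, origin 20 mm above the worktop), its z level and pointing roughly to the robot's left (+y)
- tab: yellow finger tab on the crown, part of the timer: 16 (x) by 24 (y) by 30 tall (timer z 152 to 182); origin at the centre of its lower face, axes as the timer's
- timer_tab (a point): point in the tab at timer (0, 0, 173) mm: a good height for the middle of the finger pads, so that fingertips clear the crown
- timer_hook (a point): middle of the hook's inside, at timer (0, 0, 125) mm, axes as the timer's. In timer mm: shank x -19 to -12, z 73 to 151; crown x -19 to 20, z 144 to 152; both 12 wide in y; round nose 8 thick at x 16, down from the crown to z 100. Inside of hook: x -12 to 12, z 107 to 144. Below nose and gate a gap, z 74 to 100, is open to the back (+x): the bar comes in there
- gate (a joint): sprung brass gate that closes the hook's mouth from below; hinge on the shank at timer (-12, 0, 104) mm, 23 mm long, 5 thick, reaching to the nose. 0 = shut, to 1.35 rad as its free end is pushed in, towards the crown. A bar from below starts it at about 4 N; about 10 N lets an 8 mm bar past (0.85 rad). It snaps shut by its spring once the bar is some 25 mm in
- eye: fixed stand with a rigid eye: level rectangular loop of 8 mm round steel bar, centre line 170 mm above the worktop. Origin on the worktop below the middle of the free bar; y along that bar. Free bar x 0, y -32 to 32; side bars run to the rear bar at x 62, on a 16 mm post; wooden base 110 by 120 by 12 centred at x 60. The free bar (-x side) faces roughly to the robot
- eye_bar (a point): middle of the eye's free bar (170 mm above the worktop); axes as the eye's
- jar: small amber spice jar, 42 mm across, 85 tall; a bystander, origin at the centre of its underside
- oil: green oil bottle, 60 across, 210 tall; a bystander, origin at the centre of its underside
- mill: dark wooden pepper mill, 52 across, 170 tall; a bystander, origin at the centre of its underside
- mug: blue mug, 82 across, 95 tall; a bystander, origin at the centre of its underside
- bowl: white bowl, 150 across, 60 tall; a bystander, origin at the centre of its underside
- spatula: wooden spatula, 270 long, lying; a bystander, origin at the centre of its underside
There are look-alikes about, which are no part of the job. Of the things like the timer, leave any that is orange or purple; of the rest the larger one is meant.

How it is judged:
By the outcome, as a careful person would: the job done as asked, in the order asked, and still so for the second after the job is handed in, with the robot touching nothing.
It also fails if it takes over 72 s, if anything falls off the work surface, if the arm or the gripper's body presses on something with over 40 N, if the wrist force passes 120 N, or if a joint passes its speed limit or range.

## Robot

A 7-joint arm with a two-finger parallel gripper is mounted at the origin on the work surface. World frame = base frame: x ahead of the robot, y to its left, z up, the work surface at z = 0. Lengths are in m, angles in rad, forces in N, time in s.
With the tool pointing down it reaches from about 0.425 to 0.825 m from the base axis. Payload 3.6 kg.
Tool frame: the origin (TCP) lies at the very end of the fingers, on their centre line; the grasp point (between the pads) lies 19 mm behind it; z points along the fingers, y is the line along which they close (so a half turn about z gives the same grasp; the last joint's range is limited). The gripper opens to 85 mm and grips with 20 to 120 N. Pads are 22 mm wide; open, the fingers measure 114 mm over their backs; the gripper's body (76 mm by 85 mm) begins 54 mm behind the grasp point. The pads swing forward as they close: fully open they stand 13 mm farther back than shut.
Start: joints at [-1.365, 0.615, -0.013, 1.423, 0.008, 1.103, -0.04], TCP at [0.15, 0.632, 0.207] pointing down, gripper open.
Joint ranges: [-3.12, 3.12], [-0.3, 2.06], [-1.34, 1.32], [0.26, 2.42], [-1.36, 4.5], [0.01, 1.98], [-2.84, 2.84]. Speed limits (rad/s): [2.79, 2.79, 3.14, 3.14, 3.14, 3.14, 3.14].

## Interface

Orientations are given as a unit quaternion [x, y, z, w].
In Python, from cell import * gives the robot as it stands.
- The arm moves only by the shell command python3 -m handwheel 'ROWS'. ROWS is JSON, a list of rows, each an object with "hand": the finger opening in m, from 0 to 0.0854; "slide": the shift along the tool's x, y, z in m, a list of three; "roll": the turn about the tool's z in rad. A call has 1 to 12 rows; each row is the pose to reach, as a shift and turn from the pose commanded when the call began, along the tool's axes at that moment; what a row does not reach only later rows make up. A row lasts 1/8 s, in which the tool goes at most 62.5 mm and 10.7 degrees, less where a joint would pass 70% of its speed; a pose out of reach is approached as far as the arm can. A call with a gripper value outside its range is refused whole. The fingers move at their own pace and stop on an object; the grip force is fixed at half the most. Time passes only in rows, so rows that repeat a pose let the fingers close. It gives the time, the measured TCP pose, the force, the opening and the grip force at its end, in the units of the state.
- state(): the state, without advancing time (a new reading comes with each control period).
- capture(name): name is "side" or "top" or "wrist"; returns a dict with "pixels" (400x640x3 uint8, red, green, blue), "z_map" (400x640 float32, m along the optical axis (not along the pixel's ray), 0 where there is no reading), "K" (3x3 intrinsics, pixels), "distortion" ([k1, k2, p1, p2, k3] as OpenCV has them; the pictures are not rectified), "camera_from_world" (4x4, takes a point from world to camera coordinates); the wrist camera has in their place "tool_from_camera" (4x4, takes a point from camera to tool coordinates, whose origin is the TCP and whose axes are the flange's). Camera axes: x right, y down, z forward; pixel columns grow to the right and rows downward; lengths in m; the calibration is good to about 2 mm. A picture is of the moment at which its call begins: read the wrist's pose just before it.
- close_job(): hands the job in; it is judged then, once.
The state is a dict: "time_s": time; "joint_pos": joint angles; "qvel": joint speeds; "joint_torque": joint torques, N m; "ee_pos": TCP position; "ee_rot": TCP orientation; "wrist_force": force on the tool from outside, world axes, zero at the start; "wrist_torque": the same for the moment, N m; "width": opening from 0.0 (shut) to 1.0 (fully open); "finger_force": force on a finger pad.
Only numpy, scipy, OpenCV 4.12 (cv2) and the standard library are available. Lean on these libraries where they do the work, as an engineer would, in place of code of your own. Each camera call takes 0.05 s, during which the arm holds its last target. There are 200 camera calls.

## Working session

There is one attempt and no reset: what is moved stays moved. The work goes in short steps, Python scripts to look and compute and a shell command to move; the robot and the scene stay as the last step left them, time stands still between calls to the robot, and variables do not carry over. Pictures are saved under pics/ and viewed, at most 11 in all, crops included, and the job is handed in when it is done.

```bash
mkdir -p pics; ls; cat > h.py <<'E'
from cell import *
import numpy as np, cv2
from scipy.spatial.transform import Rotation as R
def shot(n):
    s=state(); c=capture(n)
    if 'camera_from_world' in c: T=np.linalg.inv(np.array(c['camera_from_world']))
    else:
        W=np.eye(4); W[:3,:3]=R.from_quat(s['ee_rot']).as_matrix(); W[:3,3]=s['ee_pos']
        T=W@np.array(c['tool_from_camera'])
    K=np.array(c['K']); d=np.array(c['distortion'])
    vv,uu=np.mgrid[0:400,0:640]
    p=cv2.undistortPoints(np.stack([uu.ravel(),vv.ravel()],1).astype(float)[:,None],K,d)[:,0].reshape(400,640,2)
    ray=np.dstack([p,np.ones((400,640))])@T[:3,:3].T
    z=np.array(c['z_map']); P=ray*z[...,None]+T[:3,3]; P[z==0]=np.nan
    return dict(img=np.array(c['pixels']),z=z,ray=ray,o=T[:3,3],P=P,hsv=cv2.cvtColor(np.array(c['pixels']),cv2.COLOR_RGB2HSV))
def plane(S,u,v,h):
    r=S['ray'][int(v),int(u)]; return S['o']+r*(h-S['o'][2])/r[2]
def save(S,name,box=None,f=1):
    i=S['img']
    if box: u0,v0,u1,v1=box; i=i[v0:v1,u0:u1]
    i=cv2.resize(i,None,fx=f,fy=f,interpolation=cv2.INTER_CUBIC)
    cv2.imwrite('pics/'+name,i[...,::-1])
E
python3 - <<'E'
from h import *
s=state(); print(s)
for n in ('top','side'):
    S=shot(n); save(S,n+'0.png'); print(n,S['o'],S['ray'][200,320])
E
```

```text
pics
{'time_s': 0.0, 'joint_pos': array([-1.36449161,  0.61591411, -0.01261858,  1.42493546,  0.00810838,
        1.10340911, -0.04037728]), 'qvel': array([ 1.34662970e-03,  1.18457154e-03,  3.65075555e-04, -1.77575837e-04,
        8.35390586e-05,  8.21712445e-04, -5.34369463e-04]), 'joint_torque': array([ 1.73181661e-04, -4.69225645e+01,  2.59320885e-01, -1.71023548e+01,
        1.00583755e-02,  9.78328579e-03,  9.01485500e-07]), 'ee_pos': array([0.14975806, 0.63164153, 0.20582944]), 'ee_rot': array([ 1.16092345e-01,  9.93237563e-01, -1.30142488e-03, -1.29428518e-04]), 'wrist_force': array([-0.31754434, -0.39690998,  0.67403885]), 'wrist_torque': array([0.01773604, 0.01645178, 0.0043744 ]), 'finger_force': 0.0, 'width': 1.0004097086596513}
top [0.47107489 0.03651837 1.17104427] [ 0.11266728 -0.04870351 -0.99256057]
side [0.24028084 0.56614307 0.82309944] [ 0.36486904 -0.59342073 -0.71748635]
```

View pics/top0.png

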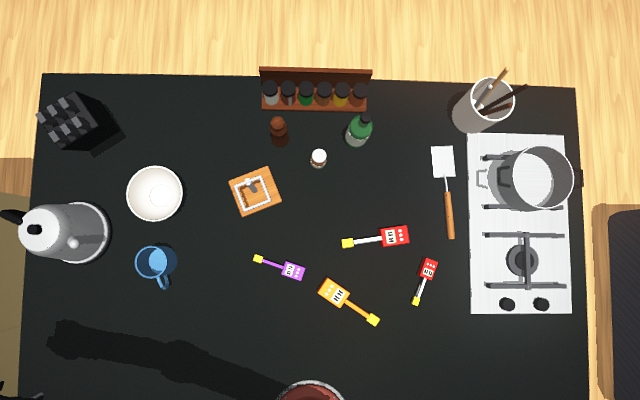

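View pics/side0.png

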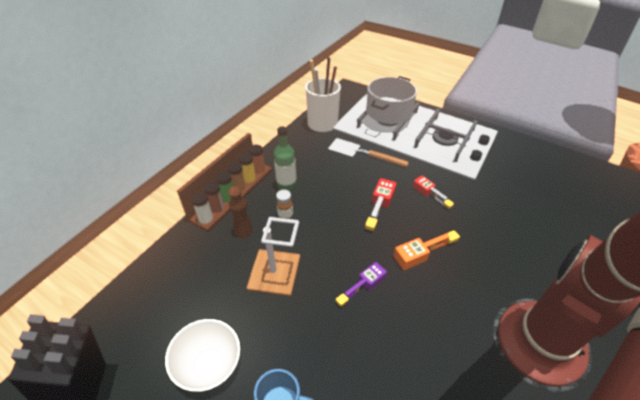

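Two red timers: the large one has its body at top-view pixel (395,236) and tab at (348,243); the small one is at (428,270). An orange one is at (340,295) and a purple one at (290,270). Orange and purple are excluded, so the larger red one is meant. The eye is at (254,190). Next I measure it and confirm in a crop.

```bash
python3 - <<'E'
from h import *
S=shot('top'); save(S,'c1.png',(220,150,460,330),3)
h,s,v=[S['hsv'][...,i].astype(int) for i in range(3)]
def comps(m,nm,hh):
    n,l,st,c=cv2.connectedComponentsWithStats(m.astype(np.uint8))
    for i in range(1,n):
        if st[i,4]>25:
            q=S['P'][l==i]; r=cv2.minAreaRect(np.argwhere(l==i)[:,::-1].astype(np.float32))
            p=plane(S,*np.round(c[i]),hh)
            print(nm,st[i,4],c[i].round(1),'depthmed',np.nanmedian(q,0).round(3),'plane',p.round(4))
roi=np.zeros(h.shape,bool); roi[150:330,220:460]=1
comps(roi&((h<6)|(h>174))&(s>170)&(v>110),'red',.04)
comps(roi&(h>24)&(h<35)&(s>150)&(v>130),'yel',.028)
# eye by depth: points at 0.16-0.18 height near
P=S['P']; m=np.zeros(h.shape,bool); m[155:225,215:300]=1
m&=(P[...,2]>.15)&(P[...,2]<.19)
q=np.argwhere(m)[:,::-1]; print('eye px',len(q), np.nanmedian(P[m],0))
if len(q)>20:
    w=np.array([plane(S,u,v,.172)[:2] for u,v in q]); r=cv2.minAreaRect((w*1000).astype(np.float32)); print(r,cv2.boxPoints(r))
print(state()['ee_pos'], R.from_quat(state()['ee_rot']).as_matrix().round(3))
E
```

```text
red 309 [395.8 235.2] depthmed [ 0.508 -0.231  0.038] plane [ 0.5074 -0.227   0.04  ]
red 152 [428.5 267.4] depthmed [ 0.424 -0.32   0.027] plane [ 0.4218 -0.3173  0.04  ]
yel 39 [347.7 242.4] depthmed [ 0.487 -0.101  0.025] plane [ 0.4869 -0.0974  0.028 ]
yel 187 [330.3 290.1] depthmed [ 0.36  -0.046  0.039] plane [ 0.3573 -0.0495  0.028 ]
yel 46 [415.7 300.8] depthmed [ 0.328 -0.286  0.018] plane [ 0.3293 -0.2842  0.028 ]
yel 93 [373.  319.5] depthmed [ 0.278 -0.167  0.026] plane [ 0.2809 -0.1664  0.028 ]
eye px 372 [0.60242982 0.15397304 0.17202598]
((600.5889892578125, 150.6031494140625), (72.84046173095703, 71.83077239990234), 23.014347076416016) [[553.026   169.42102]
 [581.10913 103.30746]
 [648.152   131.78528]
 [620.06885 197.89883]]
[0.1497978  0.63185184 0.20608771] [[-0.973  0.231 -0.   ]
 [ 0.231  0.973 -0.002]
 [-0.    -0.002 -1.   ]]
```

View pics/c1.png

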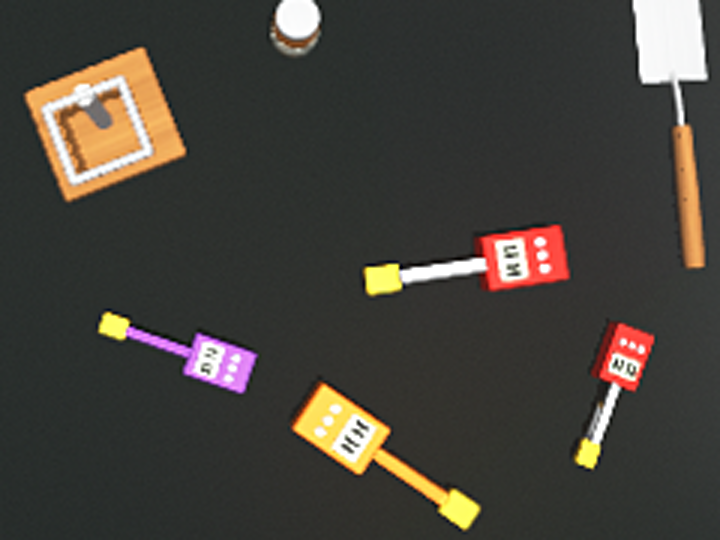

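The crop shows the larger red timer, display up, with its body at crop (525,258) and its tab at (382,279). The spacing from body to tab measures 131 mm against 130 expected, so it is the right one. The eye's post is on its far side at crop (85,95). The free bar's middle is near (0.572, 0.1385), with the eye's x axis at 23°. Now I move above the tab.

```bash
cat >> h.py <<'E'
def go(*targets):
    """print slide+roll for world targets (x,y,z,angle of tool y in deg)"""
    s=state(); M=R.from_quat(s['ee_rot']).as_matrix(); p=np.array(s['ee_pos']); a0=np.degrees(np.arctan2(M[1,1],M[0,1]))
    print('t',round(s['time_s'],2),'at',p.round(4),'ang',round(a0,2))
    for x,y,z,a in targets: print('slide',(M.T@(np.array([x,y,z])-p)).round(4).tolist(),'roll',round(np.radians(a0-a),3))
E
python3 - <<'E'
from h import *
go((.43,.25,.25,40),(.4865,-.0957,.25,8.7),(.4865,-.0957,.16,8.7))
E
```

```text
t 0.15 at [0.1498 0.6319 0.2061] ang 76.66
slide [-0.3607, -0.307, -0.0433] roll 0.64
slide [-0.4955, -0.6303, -0.0426] roll 1.186
slide [-0.4955, -0.6302, 0.0474] roll 1.186
```

```bash
python3 -m handwheel '[{"hand":0.085,"slide":[-0.361,-0.307,-0.043],"roll":0.64},{"hand":0.085,"slide":[-0.361,-0.307,-0.043],"roll":0.64},{"hand":0.085,"slide":[-0.361,-0.307,-0.043],"roll":0.64},{"hand":0.085,"slide":[-0.361,-0.307,-0.043],"roll":0.64},{"hand":0.085,"slide":[-0.361,-0.307,-0.043],"roll":0.64},{"hand":0.085,"slide":[-0.361,-0.307,-0.043],"roll":0.64},{"hand":0.085,"slide":[-0.361,-0.307,-0.043],"roll":0.64},{"hand":0.085,"slide":[-0.496,-0.63,-0.043],"roll":1.186},{"hand":0.085,"slide":[-0.496,-0.63,-0.043],"roll":1.186},{"hand":0.085,"slide":[-0.496,-0.63,-0.043],"roll":1.186},{"hand":0.085,"slide":[-0.496,-0.63,-0.043],"roll":1.186},{"hand":0.085,"slide":[-0.496,-0.63,-0.043],"roll":1.186}]'
python3 - <<'E'
from h import *
go((.4865,-.0957,.17,8.7))
E
```

```text
time_s: 1.65
ee_pos: [0.4725, -0.0261, 0.2494]
ee_rot: [0.651, 0.759, 0.0, 0.0]
wrist_force: [1.3, -0.4, -0.9]
width: 0.994
finger_force: 0.0
t 1.65 at [ 0.4725 -0.0261  0.2494] ang 8.76
slide [-0.071, 0.0032, 0.0794] roll 0.001
```

```bash
python3 -m handwheel '[{"hand":0.06,"slide":[-0.071,0.003,0.079],"roll":0.001},{"hand":0.06,"slide":[-0.071,0.003,0.079],"roll":0.001},{"hand":0.06,"slide":[-0.071,0.003,0.079],"roll":0.001},{"hand":0.06,"slide":[-0.071,0.003,0.079],"roll":0.001}]'
python3 - <<'E'
from h import *
S=shot('wrist'); save(S,'w1.png'); P=S['P']
h,s,v=[S['hsv'][...,i].astype(int) for i in range(3)]
for nm,m,hh in (('yel',(h>22)&(h<36)&(s>120)&(v>90),.028),('red',((h<6)|(h>174))&(s>150)&(v>80),.04)):
    n,l,st,c=cv2.connectedComponentsWithStats(m.astype(np.uint8))
    for i in range(1,n):
        if st[i,4]>150:
            k=(l==i)&(abs(P[...,2]-hh)<.008)
            print(nm,st[i],c[i].round(),np.nanmedian(P[l==i],0).round(3))
            w=np.array([plane(S,u,v_,hh)[:2] for v_,u in np.argwhere(k)])
            if len(w)>20: print(cv2.minAreaRect((w*1000).astype(np.float32)))
go((.4865,-.0957,.003,8.7))
E
```

```text
time_s: 2.15
ee_pos: [0.4864, -0.0933, 0.1707]
ee_rot: [0.651, 0.759, 0.0, -0.0]
wrist_force: [-0.6, -0.0, 0.2]
width: 0.705
finger_force: 0.0
yel [  91   69  128  164 4331] [158. 141.] [ 0.34  -0.071  0.04 ]
((280.6378479003906, -165.64602661132812), (35.69890213012695, 26.058717727661133), 57.14653778076172)
yel [306 159  27  35 869] [319. 176.] [ 0.483 -0.095  0.028]
((483.152587890625, -95.82112884521484), (22.96184539794922, 32.20634841918945), 8.678963661193848)
yel [152 301  22  19 196] [163. 309.] [ 0.333 -0.279  0.018]
((332.213134765625, -275.1086730957031), (5.358449459075928, 21.029293060302734), 61.17557907104492)
red [ 295  253   51   78 2369] [321. 293.] [ 0.505 -0.215  0.04 ]
((503.2754821777344, -222.353515625), (49.68535614013672, 77.41458892822266), 9.962782859802246)
red [243 330  21  37 500] [252. 347.] [ 0.437 -0.311  0.022]
t 2.2 at [ 0.4868 -0.0929  0.1712] ang 8.77
slide [-0.0028, -0.001, 0.1681] roll 0.001
```

View pics/w1.png

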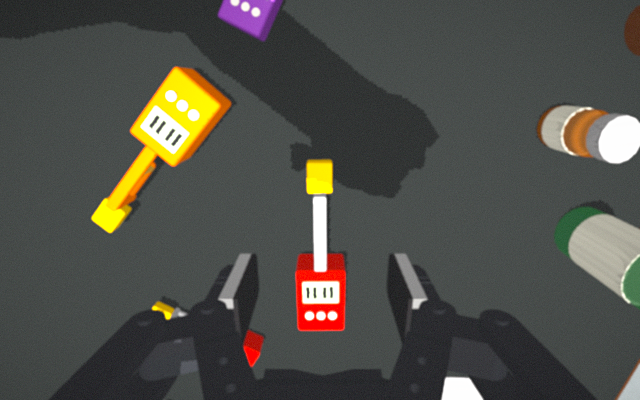

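The wrist view shows the tab at (319,176) and the red body at (321,293). The tab centre is at (0.483, -0.096) and its size is right. Descend and grip.

```bash
python3 -m handwheel '[{"hand":0.06,"slide":[0.0,-0.003,0.06],"roll":0},{"hand":0.06,"slide":[0.0,-0.003,0.12],"roll":0},{"hand":0.06,"slide":[0.0,-0.003,0.15],"roll":0},{"hand":0.06,"slide":[0.0,-0.003,0.165],"roll":0},{"hand":0.06,"slide":[0.0,-0.003,0.167],"roll":0},{"hand":0.06,"slide":[0.0,-0.003,0.167],"roll":0},{"hand":0.015,"slide":[0.0,-0.003,0.167],"roll":0},{"hand":0.015,"slide":[0.0,-0.003,0.167],"roll":0},{"hand":0.015,"slide":[0.0,-0.003,0.167],"roll":0},{"hand":0.015,"slide":[0.0,-0.003,0.167],"roll":0},{"hand":0.015,"slide":[0.0,-0.003,0.167],"roll":0}]'
python3 - <<'E'
from h import *
go((.4835,-.093,.1,9))
E
```

```text
time_s: 3.58
ee_pos: [0.4831, -0.0948, 0.004]
ee_rot: [0.652, 0.758, 0.0, 0.0]
wrist_force: [-2.0, 0.6, 6.4]
width: 0.175
finger_force: 3.1
t 3.58 at [ 0.4831 -0.0948  0.004 ] ang 8.64
slide [0.0017, 0.0007, -0.096] roll -0.006
```

```bash
python3 - <<'E'
from h import *
S=shot('wrist'); save(S,'w2.png')
s=state(); print(s['width'],s['finger_force'],s['wrist_force'])
S=shot('side'); save(S,'s2.png',(310,150,450,260),4)
E
```

```text
0.17418710578717247 3.084987263137009 [-1.73440512  0.96845009  5.7895765 ]
```

View pics/w2.png

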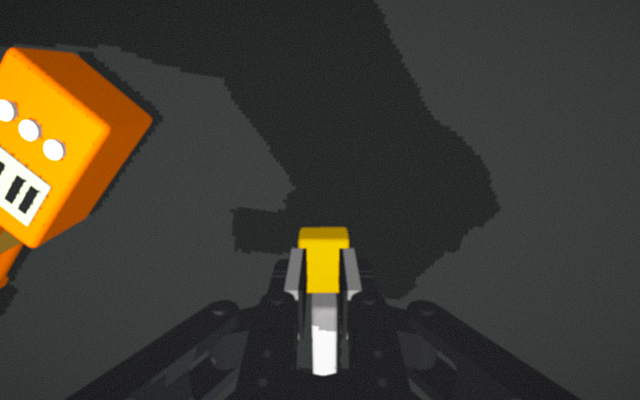

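The view shows the tab at (323,260) between the pads, but the commanded opening is only just reached (3 N). Close fully.

```bash
python3 -m handwheel '[{"hand":0,"slide":[0,0,0],"roll":0},{"hand":0,"slide":[0,0,0],"roll":0},{"hand":0,"slide":[0,0,0],"roll":0},{"hand":0,"slide":[0,0,0],"roll":0}]'
python3 - <<'E'
from h import *
s=state(); print(s['width'],s['finger_force'],s['wrist_force'])
# arc about the foot's back edge; tilt t; grasp at timer (xg,zg)
M=R.from_quat(s['ee_rot']).as_matrix(); p=np.array(s['ee_pos']); g=p+[0,0,.019]
u=np.array([-np.sin(np.radians(9)),np.cos(np.radians(9)),0]); zg=.167+np.dot(g-[.483,-.096,0],u); h0=g[2]
r=np.hypot(zg,h0); a0=np.arctan2(h0,zg); print('zg',zg,'h0',h0,'final centre TCP height',zg-.019)
for t in range(0,96,6):
    a=a0+np.radians(t); d=u*(r*np.cos(a)-zg)+[0,0,r*np.sin(a)-h0]
    print(t,(M.T@d).round(4))
E
```

```text
time_s: 4.18
ee_pos: [0.4815, -0.0948, 0.0038]
ee_rot: [0.652, 0.758, -0.001, -0.001]
wrist_force: [-3.3, -0.5, 6.3]
width: -0.003
finger_force: 3.3
-0.002663014052509203 3.336617941822624 [-3.26571561 -0.49973825  6.30828301]
zg 0.16846860705354547 h0 0.02277369007006794 final centre TCP height 0.14946860705354548
0 [ 0. -0. -0.]
6 [-0.0033 -0.     -0.0175]
12 [-0.0084 -0.     -0.0345]
18 [-0.0152 -0.     -0.051 ]
24 [-0.0238 -0.     -0.0666]
30 [-0.0339  0.     -0.0812]
36 [-0.0455  0.0001 -0.0947]
42 [-5.840e-02  1.000e-04 -1.069e-01]
48 [-0.0725  0.0002 -0.1177]
54 [-0.0877  0.0003 -0.127 ]
60 [-0.1038  0.0004 -0.1346]
66 [-0.1206  0.0005 -0.1405]
72 [-0.1379  0.0006 -0.1446]
78 [-0.1555  0.0007 -0.1469]
84 [-0.1733  0.0008 -0.1474]
90 [-0.1911  0.0009 -0.1459]
```

```bash
python3 - <<'E'
from h import *
A=cv2.imread('pics/s2.png')
S=shot('wrist'); S2=shot('side')
a=S2['img'][150:260,310:450][...,::-1]; b=S['img'][200:400,180:460][...,::-1]
a=cv2.resize(a,(400,314)); b=cv2.resize(b,(400,286)); A=cv2.resize(A,(400,314))
cv2.imwrite('pics/m3.png',np.hstack([np.vstack([a,b]),np.vstack([A,b*0])]))
P=S['P'][200:400,180:460]; hs=S['hsv'][200:400,180:460]
m=(hs[...,0]>22)&(hs[...,0]<36)&(hs[...,1]>120)&(hs[...,2]>90); print(m.sum(),np.nanmedian(P[m],0),np.nanpercentile(P[m],[5,95],axis=0))
E
```

```text
1363 [ 0.48848428 -0.083109    0.02717747] [[ 0.47485497 -0.09246357  0.01550713]
 [ 0.49742691 -0.08045588  0.02896047]]
```

View pics/m3.png

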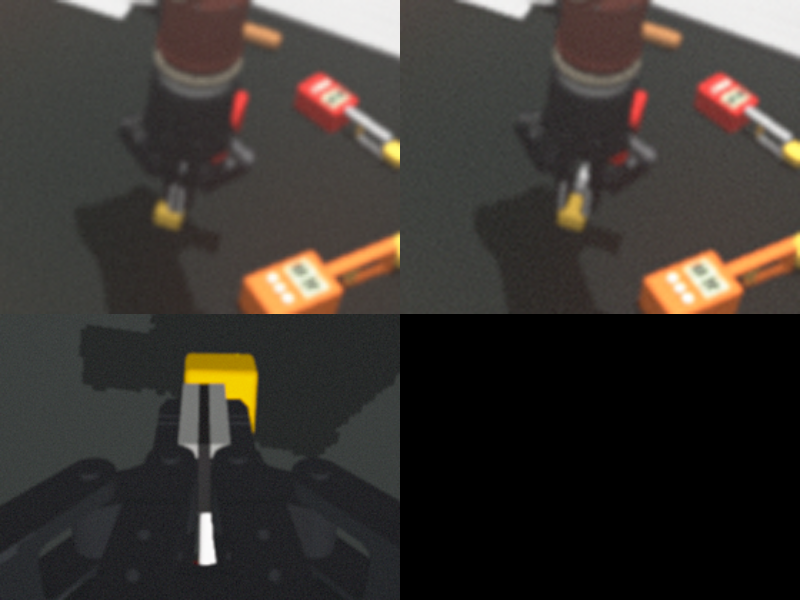

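```bash
python3 - <<'E'
from h import *
S=shot('wrist'); P=S['P']; s=state(); M=R.from_quat(s['ee_rot']).as_matrix(); p=np.array(s['ee_pos'])
print(p)
for v in (240,245,250,254,258,265,275,285,295):
    print(v,[(u,((P[v,u]-p)@M*1000).round(0).tolist()) for u in (312,318,330,335,345)])
T=shot('top')['P']
print('timer red heights in top', T[236,385:408,2].round(3))
E
```

```text
[ 0.48149809 -0.09473926  0.00376931]
240 [(312, [12.0, -5.0, -24.0]), (318, [12.0, -2.0, -24.0]), (330, [12.0, 3.0, -24.0]), (335, [12.0, 5.0, -24.0]), (345, [12.0, 10.0, -24.0])]
245 [(312, [10.0, -5.0, -24.0]), (318, [10.0, -2.0, -24.0]), (330, [10.0, 3.0, -26.0]), (335, [10.0, 5.0, -25.0]), (345, [10.0, 10.0, -24.0])]
250 [(312, [11.0, -5.0, -31.0]), (318, [10.0, -2.0, -30.0]), (330, [11.0, 3.0, -31.0]), (335, [10.0, 5.0, -30.0]), (345, [7.0, 10.0, -24.0])]
254 [(312, [10.0, -5.0, -34.0]), (318, [10.0, -2.0, -34.0]), (330, [10.0, 3.0, -34.0]), (335, [10.0, 5.0, -34.0]), (345, [5.0, 10.0, -25.0])]
258 [(312, [11.0, -5.0, -38.0]), (318, [10.0, -2.0, -38.0]), (330, [10.0, 3.0, -37.0]), (335, [11.0, 5.0, -39.0]), (345, [3.0, 10.0, -24.0])]
265 [(312, [10.0, -5.0, -44.0]), (318, [11.0, -2.0, -44.0]), (330, [10.0, 3.0, -44.0]), (335, [10.0, 5.0, -43.0]), (345, [6.0, 9.0, -37.0])]
275 [(312, [10.0, -4.0, -51.0]), (318, [9.0, -2.0, -50.0]), (330, [10.0, 3.0, -51.0]), (335, [10.0, 5.0, -51.0]), (345, [6.0, 9.0, -45.0])]
285 [(312, [10.0, -4.0, -58.0]), (318, [11.0, -2.0, -59.0]), (330, [10.0, 2.0, -58.0]), (335, [10.0, 4.0, -58.0]), (345, [6.0, 9.0, -53.0])]
295 [(312, [11.0, -4.0, -65.0]), (318, [8.0, -2.0, -62.0]), (330, [8.0, 2.0, -62.0]), (335, [11.0, 4.0, -66.0]), (345, [12.0, 8.0, -67.0])]
timer red heights in top [0.365 0.364 0.361 0.357 0.355 0.352 0.349 0.04  0.042 0.038 0.039 0.038
 0.041   nan 0.038 0.039 0.038 0.04  0.041 0.041 0.038 0.039 0.038]
```

The depth shows the closed pads standing on top of the tab, with their visible ends about 25 mm behind the reported TCP. I lift and measure where the fingertips really end.

```bash
python3 -m handwheel '[{"hand":0,"slide":[0,0,-0.03],"roll":0},{"hand":0,"slide":[0,0,-0.06],"roll":0},{"hand":0,"slide":[0,0,-0.06],"roll":0},{"hand":0,"slide":[0,0,-0.06],"roll":0}]'
cat > tip.py <<'E'
from h import *
S=shot('wrist'); P=S['P']; s=state(); M=R.from_quat(s['ee_rot']).as_matrix(); p=np.array(s['ee_pos'])
Q=(P-p)@M*1000; print(p,s['width'],s['wrist_force'])
m=(abs(Q[...,0])<14)&(abs(Q[...,1])<60)&(Q[...,2]>-45)&(Q[...,2]<15)
print(m.sum(), 'z percentiles',np.nanpercentile(Q[m][:,2],[1,50,90,99,100]))
for v in range(200,300,6): print(v,Q[v,[300,306,312,330,336,342],2].round(0), P[v,312].round(3))
save(S,'t_%d.png'%(s['time_s']*100),(180,150,460,400),2)
E
python3 tip.py
```

```text
time_s: 4.88
ee_pos: [0.4827, -0.0944, 0.0629]
ee_rot: [0.652, 0.759, -0.0, -0.0]
wrist_force: [0.1, -0.3, -0.5]
width: -0.0
finger_force: 0.0
[ 0.48241684 -0.09435143  0.06257439] -0.004611484283022583 [-0.23491027  0.04775223  0.43349387]
1044 z percentiles [-44.86881199 -38.18543787 -31.37054565 -27.6230408  -26.39094513]
200 [62. 63. 34. 35. 36. 35.] [ 0.474 -0.084  0.028]
206 [62. 62. 35. 34. 34. 34.] [ 0.475 -0.088  0.028]
212 [62. 64. 34. 35. 34. 35.] [ 0.475 -0.092  0.028]
218 [63. 63. 35. 35. 34. 34.] [ 0.476 -0.096  0.027]
224 [62. 63. 35. 34. 33. 34.] [ 0.476 -0.1    0.028]
230 [63. 64. 36. 34. 35. 35.] [ 0.477 -0.105  0.027]
236 [63. 62. 34. 34. 34. 35.] [ 0.478 -0.108  0.029]
242 [63. 63. 62. 34. 34. 62.] [ 0.479 -0.126  0.001]
248 [ 63.  62. -28. -26. -28.  62.] [ 0.476 -0.086  0.09 ]
254 [ 61.  63. -34. -34. -34.  62.] [ 0.476 -0.085  0.096]
260 [-32. -33. -40. -39. -40. -34.] [ 0.477 -0.085  0.102]
266 [-38. -38. -44. -45. -45. -38.] [ 0.477 -0.085  0.107]
272 [-42. -50. -49. -50. -50. -44.] [ 0.477 -0.086  0.111]
278 [-47. -53. -54. -54. -54. -47.] [ 0.477 -0.085  0.117]
284 [-52. -58. -58. -59. -58. -52.] [ 0.477 -0.085  0.12 ]
290 [-55. -61. -63. -62. -63. -57.] [ 0.477 -0.084  0.125]
296 [-69. -69. -68. -63. -66. -69.] [ 0.477 -0.084  0.13 ]
```

The shut fingertips end about 26 mm behind the reported TCP. That agrees with them resting on the 28 mm tab top at TCP z 0.004. I use that offset from here, and re-measure the tab.

```bash
python3 -m handwheel '[{"hand":0.055,"slide":[0,0,-0.03],"roll":0},{"hand":0.055,"slide":[0,0,-0.03],"roll":0},{"hand":0.055,"slide":[0,0,-0.03],"roll":0},{"hand":0.055,"slide":[0,0,-0.03],"roll":0}]'
cat > tab.py <<'E'
from h import *
S=shot('wrist'); P=S['P']; s=state(); M=R.from_quat(s['ee_rot']).as_matrix(); p=np.array(s['ee_pos'])
H=S['hsv']; m=(H[...,0]>22)&(H[...,0]<36)&(H[...,1]>120)&(H[...,2]>90)&(abs(P[...,2]-.028)<.004)&(np.hypot(P[...,0]-.485,P[...,1]+.096)<.035)
r=cv2.minAreaRect((P[m][:,:2]*1000).astype(np.float32)); print('tab',m.sum(),r)
m=((H[...,0]<6)|(H[...,0]>174))&(H[...,1]>150)&(abs(P[...,2]-.04)<.004)
print('body',m.sum(), cv2.minAreaRect((P[m][:,:2]*1000).astype(np.float32)) if m.sum()>30 else '')
Q=(P-p)@M*1000; m=(abs(Q[...,0])<14)&(abs(Q[...,1])<60)&(Q[...,2]<5)&(Q[...,2]>-50)
print('tip',np.nanpercentile(Q[m][:,2],[50,99,100]), np.nanpercentile(Q[m][:,1],[1,99]),s['width'])
c=np.array(r[0])/1000
go((*c,-.022,9))
E
python3 tab.py
```

```text
time_s: 5.42
ee_pos: [0.4823, -0.0944, 0.0923]
ee_rot: [0.652, 0.758, -0.001, -0.001]
wrist_force: [0.2, 0.1, 0.6]
width: 0.644
finger_force: 0.0
tab 1275 ((486.828125, -95.77743530273438), (23.37775421142578, 29.85236358642578), 8.133904457092285)
body 1842 ((502.0872802734375, -214.47943115234375), (49.894466400146484, 54.52251434326172), 6.20630407333374)
tip [-41.73907413 -29.05427944 -27.08222805] [-40.85086374  40.16402191] 0.6425885847892207
t 5.47 at [ 0.4824 -0.0945  0.0924] ang 8.65
slide [-0.002, 0.0044, 0.1144] roll -0.006
```

```bash
python3 -m handwheel '[{"hand":0.055,"slide":[0.001,0.004,0.05],"roll":0},{"hand":0.055,"slide":[0.001,0.004,0.09],"roll":0},{"hand":0.055,"slide":[0.001,0.004,0.11],"roll":0},{"hand":0.055,"slide":[0.001,0.004,0.114],"roll":0},{"hand":0.055,"slide":[0.001,0.004,0.114],"roll":0},{"hand":0,"slide":[0.001,0.004,0.114],"roll":0},{"hand":0,"slide":[0.001,0.004,0.114],"roll":0},{"hand":0,"slide":[0.001,0.004,0.114],"roll":0},{"hand":0,"slide":[0.001,0.004,0.114],"roll":0},{"hand":0,"slide":[0.001,0.004,0.114],"roll":0},{"hand":0,"slide":[0.001,0.004,0.114],"roll":0}]'
```

```text
time_s: 6.85
ee_pos: [0.4875, -0.0932, -0.0196]
ee_rot: [0.652, 0.758, 0.001, 0.001]
wrist_force: [-2.1, 1.0, 5.5]
width: 0.273
finger_force: 59.3
```

Gripped: the opening is 23 mm, matching the 24 mm tab, at 59 N. Start along the arc and see whether the timer pivots in the pads.

```bash
python3 -m handwheel '[{"hand":0,"slide":[-0.0015,0,-0.009],"roll":0},{"hand":0,"slide":[-0.0033,0,-0.0175],"roll":0},{"hand":0,"slide":[-0.006,0,-0.026],"roll":0},{"hand":0,"slide":[-0.0084,0,-0.0345],"roll":0},{"hand":0,"slide":[-0.012,0,-0.043],"roll":0},{"hand":0,"slide":[-0.0152,0,-0.051],"roll":0},{"hand":0,"slide":[-0.0152,0,-0.051],"roll":0}]'
cat > tilt.py <<'E'
from h import *
# elevation of the timer's display face / red body from all views
for n in ('side','top'):
    S=shot(n); P=S['P']; H=S['hsv']
    m=((H[...,0]<6)|(H[...,0]>174))&(H[...,1]>150)&(H[...,2]>60)&(abs(P[...,0]-.5)<.07)&(P[...,1]>-.33)&(P[...,1]<-.13)&(P[...,2]<.2)
    m&=np.hypot(P[...,0]-.42,P[...,1]+.317)>.06
    if m.sum()>10: print(n,m.sum(),'z pct',np.nanpercentile(P[m],[2,50,98],axis=0).round(3).tolist())
    m=(H[...,0]>22)&(H[...,0]<36)&(H[...,1]>120)&(H[...,2]>90)&(abs(P[...,0]-.49)<.06)&(P[...,1]>-.32)&(P[...,1]<-.07)
    if m.sum()>3: print(n,'tab',m.sum(),np.nanmedian(P[m],0).round(3))
    if n=='side': save(S,'s_%d.png'%(state()['time_s']*100),(310,130,450,260),4)
go()
E
python3 tilt.py
```

```text
time_s: 7.72
ee_pos: [0.4897, -0.1087, 0.0311]
ee_rot: [0.652, 0.758, 0.0, 0.001]
wrist_force: [0.1, -0.1, -2.2]
width: 0.27
finger_force: 58.6
side 58 z pct [[0.478, -0.274, 0.076], [0.485, -0.247, 0.087], [0.498, -0.211, 0.09]]
top 265 z pct [[0.485, -0.3, -0.003], [0.514, -0.255, 0.087], [0.535, -0.209, 0.091]]
t 7.83 at [ 0.489  -0.108   0.0303] ang 8.66
```

The full grip holds it rigidly, and the weight reads 2.2 N. I ease the grip gradually so it droops onto its foot edge.

```bash
python3 -m handwheel '[{"hand":0.02,"slide":[0,0,0],"roll":0},{"hand":0.02,"slide":[0,0,0],"roll":0}]'; python3 -m handwheel '[{"hand":0.022,"slide":[0,0,0],"roll":0},{"hand":0.022,"slide":[0,0,0],"roll":0}]';python3 tilt.py
```

```text
time_s: 8.07
ee_pos: [0.489, -0.108, 0.0301]
ee_rot: [0.652, 0.759, -0.0, -0.0]
wrist_force: [1.5, 0.5, -2.5]
width: 0.267
finger_force: 58.6
time_s: 8.32
ee_pos: [0.4892, -0.1081, 0.0303]
ee_rot: [0.652, 0.758, -0.0, -0.0]
wrist_force: [-0.2, -0.2, -1.8]
width: 0.267
finger_force: 58.6
side 60 z pct [[0.478, -0.274, 0.076], [0.485, -0.244, 0.087], [0.497, -0.209, 0.089]]
top 265 z pct [[0.485, -0.301, -0.004], [0.514, -0.256, 0.086], [0.535, -0.21, 0.091]]
t 8.43 at [ 0.4892 -0.1081  0.0303] ang 8.66
```

The grip force is fixed whatever the commanded opening. So I put it back and take only the tip corner of the tab, where the small pad contact should let gravity pivot the timer.

```bash
python3 -m handwheel '[{"hand":0,"slide":[0.008,0,0.025],"roll":0},{"hand":0,"slide":[0.0152,0,0.045],"roll":0},{"hand":0,"slide":[0.0152,0,0.050],"roll":0},{"hand":0,"slide":[0.0152,0,0.051],"roll":0},{"hand":0.05,"slide":[0.0152,0,0.051],"roll":0},{"hand":0.05,"slide":[0.0152,0,0.051],"roll":0},{"hand":0.05,"slide":[0.0152,0,0.051],"roll":0},{"hand":0.05,"slide":[0.031,0,0.037],"roll":0},{"hand":0.05,"slide":[0.031,0,0.037],"roll":0},{"hand":0.05,"slide":[0.031,0,0.037],"roll":0}]'
sed -i 's/-.022,9/-.008,9/' tab.py; python3 tab.py
```

```text
time_s: 9.68
ee_pos: [0.4847, -0.0781, -0.0068]
ee_rot: [0.652, 0.758, -0.0, 0.0]
wrist_force: [-0.2, -0.1, -0.2]
width: 0.589
finger_force: 0.0
tab 2887 ((486.3338623046875, -94.66101837158203), (23.82614517211914, 31.549789428710938), 7.090614318847656)
body 0 
tip [-7.45824381 -5.87247732 -4.76393069] [-58.45725429  58.48621257] 0.5812534016502593
t 9.72 at [ 0.4846 -0.0783 -0.0069] ang 8.61
slide [-0.0165, -0.0007, 0.0011] roll -0.007
```

```bash
python3 -m handwheel '[{"hand":0.05,"slide":[0.0035,0,-0.003],"roll":0},{"hand":0,"slide":[0.0035,0,-0.003],"roll":0},{"hand":0,"slide":[0.0035,0,-0.003],"roll":0},{"hand":0,"slide":[0.0035,0,-0.003],"roll":0},{"hand":0,"slide":[0.0035,0,-0.003],"roll":0},{"hand":0,"slide":[0.0035,0,-0.003],"roll":0},{"hand":0,"slide":[0.0035,0,-0.010],"roll":0},{"hand":0,"slide":[0.0035,0,-0.016],"roll":0},{"hand":0,"slide":[0.003,0,-0.023],"roll":0},{"hand":0,"slide":[0.002,0,-0.029],"roll":0},{"hand":0,"slide":[0.002,0,-0.029],"roll":0}]'; python3 tilt.py
```

```text
time_s: 11.1
ee_pos: [0.4844, -0.0754, 0.0228]
ee_rot: [0.652, 0.758, 0.0, 0.0]
wrist_force: [-0.0, -0.5, -1.3]
width: 0.236
finger_force: 58.8
side 63 z pct [[0.475, -0.303, -0.002], [0.482, -0.233, 0.039], [0.513, -0.184, 0.048]]
side tab 6 [ 0.492 -0.107  0.047]
top 325 z pct [[0.478, -0.27, -0.003], [0.505, -0.23, 0.042], [0.532, -0.184, 0.05]]
t 11.2 at [ 0.4841 -0.0754  0.0224] ang 8.66
```

It pivots: the body stayed down while the tab rose 26 mm. Compute the rest of the arc.

```bash
python3 - <<'E'
import numpy as np
zg,h0=.178,.0245; r=np.hypot(zg,h0); a0=np.arctan2(h0,zg)
for t in range(9,97,5):
    a=a0+np.radians(t); print(t,round(r*np.cos(a)-zg+.0015,4),round(-(r*np.sin(a)-h0)+.026,4))
E
```

```text
9 -0.0045 -0.0015
14 -0.0097 -0.0163
19 -0.0162 -0.0306
24 -0.0239 -0.0443
29 -0.0327 -0.0572
34 -0.0426 -0.0693
39 -0.0536 -0.0806
44 -0.0655 -0.0908
49 -0.0782 -0.0999
54 -0.0917 -0.1079
59 -0.1058 -0.1147
64 -0.1205 -0.1202
69 -0.1356 -0.1245
74 -0.151 -0.1274
79 -0.1666 -0.1289
84 -0.1823 -0.1291
89 -0.1979 -0.1279
94 -0.2134 -0.1254
```

```bash
python3 -m handwheel '[{"hand":0,"slide":[-0.007,0,-0.009],"roll":0},{"hand":0,"slide":[-0.013,0,-0.0235],"roll":0},{"hand":0,"slide":[-0.0162,0,-0.0306],"roll":0},{"hand":0,"slide":[-0.0239,0,-0.0443],"roll":0},{"hand":0,"slide":[-0.0327,0,-0.0572],"roll":0},{"hand":0,"slide":[-0.0426,0,-0.0693],"roll":0},{"hand":0,"slide":[-0.0536,0,-0.0806],"roll":0},{"hand":0,"slide":[-0.0655,0,-0.0908],"roll":0},{"hand":0,"slide":[-0.0782,0,-0.0999],"roll":0},{"hand":0,"slide":[-0.0917,0,-0.1079],"roll":0},{"hand":0,"slide":[-0.0917,0,-0.1079],"roll":0}]'; python3 tilt.py
```

```text
time_s: 12.58
ee_pos: [0.4984, -0.1683, 0.131]
ee_rot: [0.653, 0.758, -0.0, 0.001]
wrist_force: [-0.2, -0.3, -1.7]
width: 0.235
finger_force: 58.9
side 52 z pct [[0.459, -0.275, 0.094], [0.498, -0.267, 0.104], [0.536, -0.161, 0.199]]
t 12.68 at [ 0.4978 -0.1659  0.13  ] ang 8.64
```

```bash
ls -t pics | head -1
```

```text
s_1262.png
```

View pics/s_1262.png

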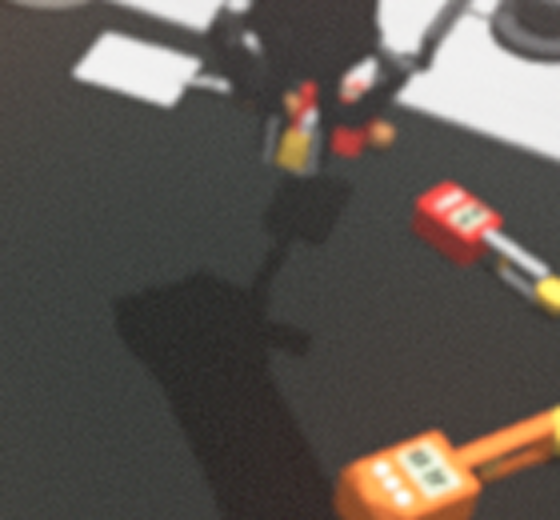

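The tab is at crop (292,150) and the timer is in the air, held about 10° tilted, so the pivoting stopped. Brisk up-and-down strokes should ratchet it further, because upward acceleration adds torque and downward cancels it.

```bash
python3 -m handwheel '[{"hand":0,"slide":[0,0,-0.06],"roll":0},{"hand":0,"slide":[0,0,0],"roll":0},{"hand":0,"slide":[0,0,-0.06],"roll":0},{"hand":0,"slide":[0,0,0],"roll":0},{"hand":0,"slide":[0,0,-0.06],"roll":0},{"hand":0,"slide":[0,0,0],"roll":0},{"hand":0,"slide":[0,0,-0.06],"roll":0},{"hand":0,"slide":[0,0,-0.06],"roll":0}]'; cat > tilt2.py <<'E'
from h import *
s=state(); p=np.array(s['ee_pos']); S=shot('side'); P=S['P']
# lowest points of what hangs: any point above the worktop below/behind the gripper, in (u,z) plane through the TCP
a=np.radians(8.65); u=np.array([-np.sin(a),np.cos(a),0]); w=np.array([np.cos(a),np.sin(a),0])
q=P-p; U=q@u; W=q@w; Z=P[...,2]; H=S['hsv']
m=(((H[...,0]<8)|(H[...,0]>172))&(H[...,1]>110)&(abs(W)<.04)&(U<.02)&(U>-.25)&(Z>.01)&(Z<p[2]+.01))
if m.sum(): print('red',m.sum(),[ (np.nanpercentile(x[m],[3,50,97])*1000).round() for x in (U,Z)])
t=(H[...,0]>20)&(H[...,0]<36)&(H[...,1]>110)&(abs(W)<.04)&(abs(U)<.06)&(Z>.01)
if t.sum(): print('tab',t.sum(),[ (np.nanmedian(x[t])*1000).round() for x in (U,Z)])
save(S,'u_%d.png'%(s['time_s']*100),(310,130,450,260),4); go()
E
python3 tilt2.py
```

```text
time_s: 13.68
ee_pos: [0.5006, -0.1672, 0.1916]
ee_rot: [0.651, 0.759, 0.0, 0.003]
wrist_force: [-0.7, -0.1, 0.5]
width: 0.002
finger_force: 0.0
red 51 [array([-1., 13., 19.]), array([21., 38., 40.])]
t 13.72 at [ 0.4996 -0.1665  0.1912] ang 8.72
```

The timer came out of the grip. Look where it is.

```bash
python3 -m handwheel '[{"hand":0.06,"slide":[0.04,0,-0.06],"roll":0},{"hand":0.06,"slide":[0.04,0,-0.06],"roll":0},{"hand":0.06,"slide":[0.04,0,-0.06],"roll":0}]'
python3 - <<'E'
from h import *
S=shot('wrist'); T=shot('top')
cv2.imwrite('pics/d.png',np.hstack([S['img'][...,::-1][:,120:520],T['img'][180:330,300:450][...,::-1].repeat(2,0).repeat(2,1)[:300].copy().__class__((0,)) if 0 else cv2.resize(T['img'][180:330,300:450],(400,400))[...,::-1]]))
H=S['hsv'];P=S['P']
for nm,m in (('yel',(H[...,0]>22)&(H[...,0]<36)&(H[...,1]>120)&(H[...,2]>90)),('red',((H[...,0]<6)|(H[...,0]>174))&(H[...,1]>150))):
    n,l,st,c=cv2.connectedComponentsWithStats(m.astype(np.uint8))
    for i in range(1,n):
        if st[i,4]>150:
            q=P[l==i]; hz=np.nanpercentile(q[:,2],80); k=q[abs(q[:,2]-hz)<.006]
            print(nm,st[i],hz.round(3),cv2.minAreaRect((k[:,:2]*1000).astype(np.float32)))
go()
E
```

```text
time_s: 14.1
ee_pos: [0.4921, -0.126, 0.2508]
ee_rot: [0.651, 0.759, 0.001, 0.001]
wrist_force: [-0.1, -0.6, -0.8]
width: 0.635
finger_force: 0.0
yel [ 126   46  109  135 2640] 0.041 ((326.4708251953125, -94.46106719970703), (145.8875274658203, 47.390865325927734), 56.731773376464844)
yel [619 150  21  33 537] 0.037 ((875.0118408203125, -77.44060516357422), (10.514128684997559, 33.427547454833984), 13.545833587646484)
yel [430 201  30  29 446] 0.029 ((654.5431518554688, -177.38821411132812), (24.67328643798828, 29.838951110839844), 76.6441421508789)
yel [171 246  22  19 266] 0.021 ((326.7653503417969, -286.7041320800781), (18.54117774963379, 22.439990997314453), 69.56182098388672)
red [ 315  143   74   67 2050] 0.041 ((529.1468505859375, -144.25172424316406), (50.622901916503906, 74.2544174194336), 75.75896453857422)
t 14.2 at [ 0.4911 -0.1269  0.2495] ang 8.62
```

View pics/d.png

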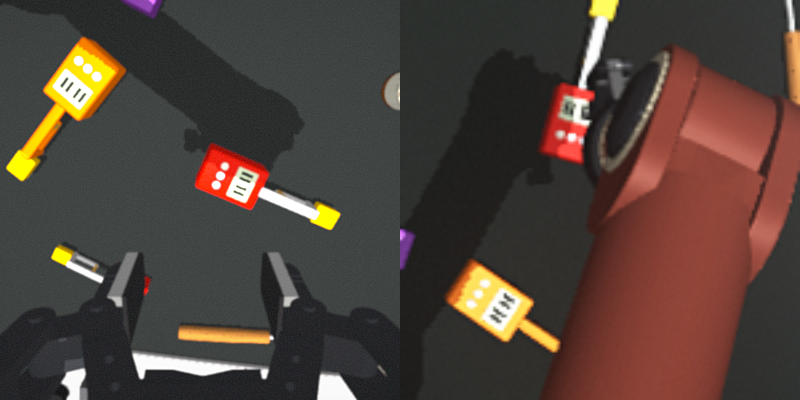

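It landed on its back again, display up. The body is at wrist crop (232,176) and the tab at (325,215), with z now pointing away from the robot at -14.8°. That suits the eye better and nothing else was disturbed. Regrasp the tab and this time ease the grip in fine steps just above the worktop.

```bash
python3 - <<'E'
from h import *
go((.6622,-.1794,.09,75.2))
E
```

```text
t 14.2 at [ 0.4911 -0.1269  0.2495] ang 8.62
slide [-0.0776, 0.1615, 0.1592] roll -1.162
```

```bash
python3 -m handwheel '[{"hand":0.055,"slide":[-0.0776,0.1615,0.08],"roll":-1.162},{"hand":0.055,"slide":[-0.0776,0.1615,0.08],"roll":-1.162},{"hand":0.055,"slide":[-0.0776,0.1615,0.1],"roll":-1.162},{"hand":0.055,"slide":[-0.0776,0.1615,0.13],"roll":-1.162},{"hand":0.055,"slide":[-0.0776,0.1615,0.159],"roll":-1.162},{"hand":0.055,"slide":[-0.0776,0.1615,0.159],"roll":-1.162},{"hand":0.055,"slide":[-0.0776,0.1615,0.159],"roll":-1.162},{"hand":0.055,"slide":[-0.0776,0.1615,0.159],"roll":-1.162}]'
sed -i 's/P\[...,0\]-.485,P\[...,1\]+.096)<.035/P[...,0]-.6545,P[...,1]+.1774)<.035/; s/go(.*/u=np.array([np.cos(np.radians(-14.8)),np.sin(np.radians(-14.8))]); c=c+.008*u; go((*c,-.022,75.2))/' tab.py; python3 tab.py
```

```text
time_s: 15.2
ee_pos: [0.6631, -0.1798, 0.091]
ee_rot: [0.13, 0.992, -0.0, -0.0]
wrist_force: [0.3, 0.1, -0.5]
width: 0.643
finger_force: 0.0
tab 1245 ((654.7452392578125, -177.5972442626953), (23.458709716796875, 29.784940719604492), 75.7476806640625)
body 2311 ((701.2734375, -45.62626647949219), (421.5624084472656, 52.779144287109375), 34.69707489013672)
tip [-41.60793443 -28.93861107 -27.61459828] [-41.5819941   39.32156944] 0.6411990108222786
t 15.25 at [ 0.6633 -0.1795  0.0913] ang 75.08
slide [0.0008, -0.0003, 0.1133] roll -0.002
```

```bash
python3 -m handwheel '[{"hand":0.055,"slide":[0,0,0.05],"roll":0},{"hand":0.055,"slide":[0,0,0.09],"roll":0},{"hand":0.055,"slide":[0,0,0.11],"roll":0},{"hand":0.055,"slide":[0,0,0.112],"roll":0},{"hand":0,"slide":[0,0,0.112],"roll":0},{"hand":0,"slide":[0,0,0.112],"roll":0},{"hand":0,"slide":[0,0,0.112],"roll":0},{"hand":0,"slide":[0,0,0.112],"roll":0},{"hand":0,"slide":[0,0,0.112],"roll":0},{"hand":0,"slide":[0,0,0.104],"roll":0},{"hand":0,"slide":[0,0,0.098],"roll":0},{"hand":0,"slide":[0,0,0.098],"roll":0}]'
for w in 0.0226 0.0230; do :; done
python3 -m handwheel '[{"hand":0.0226,"slide":[0,0,0],"roll":0}]'|tail -2
python3 -m handwheel '[{"hand":0.023,"slide":[0,0,0],"roll":0}]'|tail -3
python3 -m handwheel '[{"hand":0.0234,"slide":[0,0,0],"roll":0}]'|tail -3
```

```text
time_s: 16.75
ee_pos: [0.6636, -0.1791, -0.0064]
ee_rot: [0.129, 0.992, -0.0, 0.0]
wrist_force: [0.2, -0.9, -2.5]
width: 0.267
finger_force: 59.3
width: 0.268
finger_force: 59.3
wrist_force: [0.4, 0.3, -2.0]
width: 0.271
finger_force: 38.8
wrist_force: [-0.6, 0.4, -1.8]
width: 0.275
finger_force: 23.3
```

The force responds in a narrow band: 39 N at 23.0 mm and 23 N at 23.4 mm. Keep easing and watch the wrist load.

```bash

python3 -m handwheel '[{"hand":0.0236,"slide":[0,0,0],"roll":0},{"hand":0.0236,"slide":[0,0,0],"roll":0}]'|tail -3; python3 -c "from h import *;s=state();print(s['wrist_torque'],s['wrist_force'])"
python3 -m handwheel '[{"hand":0.0237,"slide":[0,0,0],"roll":0},{"hand":0.0237,"slide":[0,0,0],"roll":0}]'|tail -3; python3 -c "from h import *;s=state();print(s['wrist_torque'],s['wrist_force'])"
python3 -m handwheel '[{"hand":0.0238,"slide":[0,0,0],"roll":0},{"hand":0.0238,"slide":[0,0,0],"roll":0}]'|tail -3; python3 -c "from h import *;s=state();print(s['wrist_torque'],s['wrist_force'])"
```

```text
wrist_force: [0.3, -0.1, -1.4]
width: 0.281
finger_force: 15.5
[0.00592122 0.02045125 0.0350169 ] [ 0.34748063 -0.11003871 -1.39146851]
wrist_force: [-0.9, 0.7, -0.3]
width: 0.279
finger_force: 11.6
[-0.04688012  0.0105493   0.05168178] [-0.94463268  0.66072117 -0.28761974]
wrist_force: [-1.1, 0.5, -1.6]
width: 0.281
finger_force: 7.7
[-0.040216    0.0327903  -0.01698093] [-1.1187011   0.49729719 -1.60504677]
```

The wrist moment has gone to nearly zero, so it has drooped onto its foot edge. Follow the arc with a 15 N grip.

```bash
python3 - <<'E'
import numpy as np
zg,h0=.175,.022; r=np.hypot(zg,h0); a0=np.arctan2(h0,zg)
for t in range(5,94,5):
    a=a0+np.radians(t); print(t,round(zg-r*np.cos(a),4),round(-(r*np.sin(a)-h0)+.014,4))
E
python3 -m handwheel '[{"hand":0.0236,"slide":[0.001,0,-0.003],"roll":0},{"hand":0.0236,"slide":[0.002,0,-0.010],"roll":0},{"hand":0.0236,"slide":[0.004,0,-0.017],"roll":0},{"hand":0.0236,"slide":[0.008,0,-0.025],"roll":0},{"hand":0.0236,"slide":[0.012,0,-0.033],"roll":0},{"hand":0.0236,"slide":[0.016,0,-0.04],"roll":0},{"hand":0.0236,"slide":[0.016,0,-0.04],"roll":0}]'
cat > tilt3.py <<'E'
from h import *
for n in ('side','top'):
    S=shot(n); P=S['P']; H=S['hsv']
    m=((H[...,0]<6)|(H[...,0]>174))&(H[...,1]>150)&(np.hypot(P[...,0]-.53,P[...,1]+.144)<.07)&(P[...,2]<.13)
    if m.sum()>5: print(n,m.sum(),np.nanpercentile(P[m],[3,50,97],axis=0).round(3).tolist())
    save(S,n+'_%d.png'%(state()['time_s']*100),(310,130,450,260),4) if n=='side' else 0
s=state(); print(s['wrist_torque'].round(3),s['wrist_force'].round(2)); go()
E
python3 tilt3.py
```

```text
5 0.0026 -0.0012
10 0.0065 -0.0161
15 0.0117 -0.0305
20 0.0181 -0.0445
25 0.0257 -0.0579
30 0.0344 -0.0706
35 0.0443 -0.0824
40 0.0551 -0.0933
45 0.0668 -0.1033
50 0.0794 -0.1122
55 0.0926 -0.12
60 0.1066 -0.1266
65 0.121 -0.1319
70 0.1358 -0.136
75 0.151 -0.1387
80 0.1663 -0.1402
85 0.1817 -0.1403
90 0.197 -0.139
time_s: 18.75
ee_pos: [0.6481, -0.1751, 0.0343]
ee_rot: [0.129, 0.992, -0.0, 0.001]
wrist_force: [0.6, -0.5, 0.0]
width: 0.28
finger_force: 9.5
side 370 [[0.48, -0.163, 0.01], [0.511, -0.119, 0.038], [0.553, -0.107, 0.058]]
top 406 [[0.482, -0.171, -0.003], [0.514, -0.135, 0.043], [0.56, -0.112, 0.059]]
[-0.095 -0.176 -0.03 ] [ 0.83 -0.27  0.66]
t 18.85 at [ 0.6483 -0.1751  0.0336] ang 75.24
```

It tilts with the foot edge on the worktop (body z from 0.01 to 0.059). Continue.

```bash
python3 -m handwheel '[{"hand":0.0236,"slide":[0.005,0,-0.010],"roll":0},{"hand":0.0236,"slide":[0.010,0,-0.018],"roll":0},{"hand":0.0236,"slide":[0.018,0,-0.030],"roll":0},{"hand":0.0236,"slide":[0.028,0,-0.042],"roll":0},{"hand":0.0236,"slide":[0.039,0,-0.053],"roll":0},{"hand":0.0236,"slide":[0.051,0,-0.063],"roll":0},{"hand":0.0236,"slide":[0.063,0,-0.072],"roll":0},{"hand":0.0236,"slide":[0.063,0,-0.072],"roll":0}]'
python3 tilt3.py
```

```text
time_s: 19.85
ee_pos: [0.5864, -0.1588, 0.1065]
ee_rot: [0.129, 0.992, -0.0, 0.0]
wrist_force: [0.5, 0.3, 1.0]
width: 0.277
finger_force: 9.8
side 371 [[0.464, -0.155, 0.012], [0.501, -0.113, 0.047], [0.534, -0.103, 0.079]]
top 411 [[0.465, -0.173, -0.003], [0.505, -0.13, 0.056], [0.538, -0.107, 0.079]]
[ 0.035 -0.143  0.041] [ 1.09 -0.8   2.23]
t 19.95 at [ 0.5874 -0.159   0.1058] ang 75.24
```

```bash
python3 -m handwheel '[{"hand":0.0236,"slide":[0.0136,0,-0.008],"roll":0},{"hand":0.0236,"slide":[0.0276,0,-0.0144],"roll":0},{"hand":0.0236,"slide":[0.042,0,-0.0197],"roll":0},{"hand":0.0236,"slide":[0.057,0,-0.0238],"roll":0},{"hand":0.0236,"slide":[0.072,0,-0.0265],"roll":0},{"hand":0.0236,"slide":[0.087,0,-0.028],"roll":0},{"hand":0.0236,"slide":[0.103,0,-0.028],"roll":0},{"hand":0.0236,"slide":[0.118,0,-0.027],"roll":0},{"hand":0.0236,"slide":[0.118,0,-0.027],"roll":0}]'
python3 tilt3.py
```

```text
time_s: 21.08
ee_pos: [0.4698, -0.128, 0.1323]
ee_rot: [0.129, 0.992, 0.0, -0.002]
wrist_force: [-1.4, 1.0, 6.4]
width: 0.276
finger_force: 11.5
side 205 [[0.469, -0.145, 0.002], [0.481, -0.107, 0.066], [0.494, -0.102, 0.074]]
top 6 [[0.466, -0.121, 0.069], [0.468, -0.117, 0.073], [0.471, -0.114, 0.078]]
[ 0.123  0.407 -0.04 ] [-1.65  0.51  5.59]
t 21.18 at [ 0.4709 -0.1283  0.1324] ang 75.23
```

It is upright: body top at 0.074, pressing 6 N down. Let go, wait a moment, back off upward and look.

```bash
python3 -m handwheel '[{"hand":0.0236,"slide":[0,0,-0.001],"roll":0},{"hand":0.026,"slide":[0,0,-0.001],"roll":0},{"hand":0.03,"slide":[0,0,-0.001],"roll":0},{"hand":0.06,"slide":[0,0,-0.001],"roll":0},{"hand":0.06,"slide":[0,0,-0.001],"roll":0},{"hand":0.06,"slide":[0,0,-0.03],"roll":0},{"hand":0.06,"slide":[0,0,-0.06],"roll":0},{"hand":0.06,"slide":[0,0,-0.10],"roll":0},{"hand":0.06,"slide":[0,0,-0.10],"roll":0},{"hand":0.06,"slide":[0,0,-0.10],"roll":0}]'
python3 - <<'E'
from h import *
S=shot('wrist'); P=S['P']; H=S['hsv']; W=S['img']
near=np.hypot(P[...,0]-.472,P[...,1]+.129)<.05
for nm,m in (('yel',(H[...,0]>22)&(H[...,0]<36)&(H[...,1]>120)&(H[...,2]>90)&near),('red',((H[...,0]<6)|(H[...,0]>174))&(H[...,1]>150)&near)):
    q=P[m]; hz=np.nanpercentile(q[:,2],90); k=q[abs(q[:,2]-hz)<.005]; print(nm,m.sum(),hz.round(4),cv2.minAreaRect((k[:,:2]*1000).astype(np.float32)))
T=shot('side')
cv2.imwrite('pics/e.png',np.hstack([W[...,::-1][:,120:520],cv2.resize(T['img'][110:270,310:470],(400,400))[...,::-1]]))
go()
E
```

```text
time_s: 22.42
ee_pos: [0.4723, -0.1286, 0.2317]
ee_rot: [0.128, 0.992, 0.0, -0.001]
wrist_force: [0.2, -0.3, -1.3]
width: 0.7
finger_force: 0.0
yel 1024 0.1827 ((470.40936279296875, -129.03387451171875), (24.03955841064453, 15.552295684814453), 75.18612670898438)
red 1528 0.075 ((470.6265563964844, -129.13955688476562), (50.137550354003906, 39.41292953491211), 75.03841400146484)
t 22.52 at [ 0.4719 -0.1285  0.231 ] ang 75.23
```

View pics/e.png

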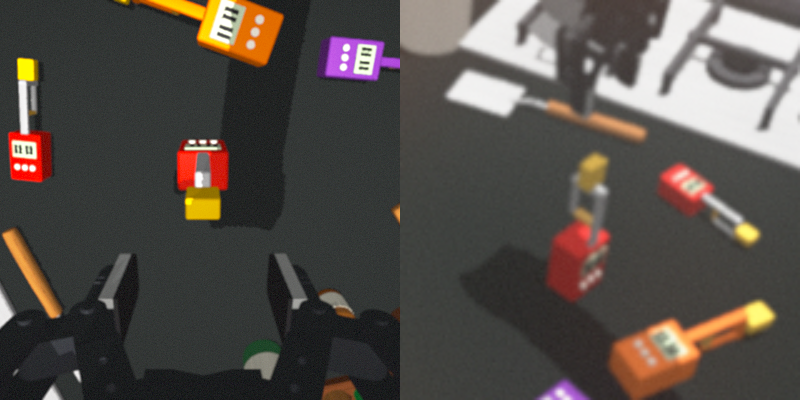

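It stands freely on its foot at (0.4705, -0.129). The wrist crop shows the tab at (203,203) over the body, and the side view shows it upright. Now regrip the tab, and meanwhile refine the eye from the top camera.

```bash
python3 -m handwheel '[{"hand":0.055,"slide":[0.001,0,0.05],"roll":0},{"hand":0.055,"slide":[0.001,0,0.09],"roll":0},{"hand":0.055,"slide":[0.001,0,0.1],"roll":0},{"hand":0.055,"slide":[0.001,0,0.1],"roll":0},{"hand":0,"slide":[0.001,0,0.1],"roll":0},{"hand":0,"slide":[0.001,0,0.1],"roll":0},{"hand":0,"slide":[0.001,0,0.1],"roll":0},{"hand":0,"slide":[0.001,0,0.1],"roll":0},{"hand":0,"slide":[0.001,0,0.1],"roll":0},{"hand":0,"slide":[0.001,0,0.1],"roll":0}]'
cat > eye.py <<'E'
from h import *
def eye(n):
    S=shot(n); P=S['P']
    m=(np.hypot(P[...,0]-.60,P[...,1]-.15)<.07)&(abs(P[...,2]-.172)<.01)&(S['hsv'][...,1]<70)
    if m.sum()<30: print(n,m.sum()); return
    w=np.array([plane(S,u,v,.172)[:2] for v,u in np.argwhere(m)])
    k,_=cv2.findContours(m.astype(np.uint8),0,2); r=cv2.minAreaRect((w*1000).astype(np.float32)); print(n,m.sum(),r)
    a=np.radians(23); ex=np.array([np.cos(a),np.sin(a)]); ey=np.array([-ex[1],ex[0]]); q=w-[.572,.1385]
    A=q@ex; B=q@ey; f=(abs(A)<.012)&(abs(B)<.028)
    l=cv2.fitLine((w[f]*1000).astype(np.float32),cv2.DIST_HUBER,0,.01,.01).ravel()
    print('free bar',f.sum(),'dx',np.median(A[f]).round(4),'ang',np.degrees(np.arctan2(l[1],l[0]))%180-90,'y range',np.percentile(B[abs(A)<.06],[1,99]).round(4))
if __name__=='__main__': eye('top'); go()
E
python3 eye.py
```

```text
time_s: 23.78
ee_pos: [0.4735, -0.129, 0.1338]
ee_rot: [0.129, 0.992, -0.0, 0.002]
wrist_force: [1.3, -0.4, 7.1]
width: 0.266
finger_force: 59.7
top 341 ((600.4149780273438, 151.01275634765625), (72.84046173095703, 70.94075775146484), 23.014347076416016)
free bar 78 dx -0.0016 ang 22.305939 y range [-0.0351  0.0356]
t 23.82 at [ 0.4735 -0.129   0.1338] ang 75.23
```

```bash
python3 -m handwheel '[{"hand":0,"slide":[0,0,-0.03],"roll":0},{"hand":0,"slide":[0,0,-0.06],"roll":0},{"hand":0,"slide":[0,0,-0.085],"roll":0},{"hand":0,"slide":[0,0,-0.085],"roll":0}]'
python3 - <<'E'
from h import *
S=shot('side'); P=S['P']; H=S['hsv']
m=((H[...,0]<6)|(H[...,0]>174))&(H[...,1]>150)&(np.hypot(P[...,0]-.472,P[...,1]+.129)<.06)&(P[...,2]<.17)
print('red z',np.nanpercentile(P[m],[2,98],axis=0).round(4))
go((.5037,.1097,.219,112.8))
E
```

```text
time_s: 24.32
ee_pos: [0.4727, -0.1288, 0.2185]
ee_rot: [0.129, 0.992, -0.0, 0.002]
wrist_force: [-0.5, -0.9, -2.3]
width: 0.268
finger_force: 59.4
red z [[ 0.4499 -0.1439  0.0922]
 [ 0.4919 -0.097   0.1589]]
t 24.38 at [ 0.4715 -0.1284  0.2171] ang 75.24
slide [0.0296, 0.2385, -0.0019] roll -0.656
```

```bash
python3 -m handwheel '[{"hand":0,"slide":[0.03,0.238,0],"roll":-0.656},{"hand":0,"slide":[0.03,0.238,0],"roll":-0.656},{"hand":0,"slide":[0.03,0.238,0],"roll":-0.656},{"hand":0,"slide":[0.03,0.238,0],"roll":-0.656},{"hand":0,"slide":[0.03,0.238,0],"roll":-0.656},{"hand":0,"slide":[0.03,0.238,0],"roll":-0.656},{"hand":0,"slide":[0.03,0.238,0],"roll":-0.656}]'
cat > look.py <<'E'
from h import *
import sys
from eye import eye
go(); eye('top'); 
a=np.radians(22.8); ex=np.array([np.cos(a),np.sin(a)]); ey=np.array([-ex[1],ex[0]]); b=np.array([.571,.138])
for n in ('wrist','side'):
    S=shot(n); P=S['P']; H=S['hsv']; q=P[...,:2]-b; A=q@ex; B=q@ey; p=np.array(state()['ee_pos'])
    near=np.hypot(P[...,0]-p[0],P[...,1]-p[1])<.05
    for nm,m in (('yel',(H[...,0]>22)&(H[...,0]<36)&(H[...,1]>120)&(H[...,2]>90)&near&(P[...,2]>.12)),('red',((H[...,0]<6)|(H[...,0]>174))&(H[...,1]>150)&near&(P[...,2]<.2)),('bar',(H[...,1]<70)&(abs(P[...,2]-.172)<.006)&(abs(A)<.012)&(abs(B)<.028))):
        if m.sum()>10: print(n,nm,m.sum(),'A',(np.nanpercentile(A[m],[2,50,98])*1000).round(1),'B',(np.nanpercentile(B[m],[2,50,98])*1000).round(1),'z',(np.nanpercentile(P[m][:,2],[2,50,98])*1000).round(1))
    save(S,'%s_%d.png'%(n,state()['time_s']*100))
print('tcp AB',(p[:2]-b)@ex,(p[:2]-b)@ey)
E
python3 look.py; ls -t pics|head -2
```

```text
time_s: 25.25
ee_pos: [0.5031, 0.107, 0.2164]
ee_rot: [-0.196, 0.981, -0.001, -0.001]
wrist_force: [0.4, 0.1, -2.1]
width: 0.265
finger_force: 59.7
t 25.25 at [0.5031 0.107  0.2164] ang 112.62
top 198 ((613.2213134765625, 156.15573120117188), (45.312442779541016, 71.86804962158203), 21.07341766357422)
e.png
side_2112.pngTraceback (most recent call last):
  File "look.py", line 4, in <module>
    go(); eye('top');
          ~~~^^^^^^^
  File "eye.py", line 10, in eye
    l=cv2.fitLine((w[f]*1000).astype(np.float32),cv2.DIST_HUBER,0,.01,.01).ravel()
      ~~~~~~~~~~~^^^^^^^^^^^^^^^^^^^^^^^^^^^^^^^^^^^^^^^^^^^^^^^^^^^^^^^^^
cv2.error: OpenCV(4.12.0) /io/opencv/modules/imgproc/src/linefit.cpp:50: error: (-215:Assertion failed) count > 0 in function 'fitLine2D_wods'
```

```bash
sed -i "s/go(); eye('top');/go()/" look.py; python3 look.py; ls -t pics|head -2
```

```text
t 25.3 at [0.5033 0.1072 0.2167] ang 112.62
wrist yel 3331 A [-84.7 -83.2 -69.5] B [-13.9  -3.    8.3] z [239.6 264.2 266.1]
wrist red 3023 A [-97.2 -83.6 -59.8] B [-26.8  -1.   21.3] z [ 94.  156.8 158.3]
wrist bar 107 A [-3.1 -1.7  0.7] B [-21.8  -3.5  14.9] z [172.2 173.9 175.2]
side red 537 A [-92.8 -73.6 -56.7] B [-14.8  22.5  24.9] z [ 88.6 146.5 158.3]
side bar 85 A [-5.2 -1.5  9.7] B [-27.1  -5.4  25.3] z [167.4 171.6 174. ]
tcp AB -0.07391856109756205 -0.0016203255086545997
side_2540.png
wrist_2535.png
```

The measurements agree. The timer's axis is 77 mm short of the bar, the foot is at 84 mm, and the gap spans 158–184 mm around the bar at 166–174. Slide in 73 mm.

```bash
python3 -m handwheel '[{"hand":0,"slide":[-0.02,0.002,0.001],"roll":-0.002},{"hand":0,"slide":[-0.04,0.002,0.001],"roll":-0.002},{"hand":0,"slide":[-0.055,0.002,0.001],"roll":-0.002},{"hand":0,"slide":[-0.066,0.002,0.001],"roll":-0.002},{"hand":0,"slide":[-0.073,0.002,0.001],"roll":-0.002},{"hand":0,"slide":[-0.073,0.002,0.001],"roll":-0.002},{"hand":0,"slide":[-0.073,0.002,0.001],"roll":-0.002}]'
python3 look.py; python3 - <<'E'
import cv2,glob,os
w=sorted(glob.glob('pics/wrist_*.png'),key=os.path.getmtime)[-1]; s=sorted(glob.glob('pics/side_*.png'),key=os.path.getmtime)[-1]
a=cv2.imread(w)[120:400,170:450]; b=cv2.imread(s)[170:310,220:360]
cv2.imwrite('pics/f.png',cv2.hconcat([cv2.resize(a,(400,400)),cv2.resize(b,(400,400),interpolation=2)]))
E
```

```text
time_s: 26.28
ee_pos: [0.5696, 0.139, 0.2162]
ee_rot: [-0.199, 0.98, -0.0, -0.0]
wrist_force: [0.5, 0.0, -1.9]
width: 0.266
finger_force: 59.7
t 26.27 at [0.5696 0.139  0.2162] ang 112.92
wrist yel 3342 A [-11.3  -9.7   3.8] B [-10.4   0.6  11.9] z [239.2 263.6 265.5]
wrist red 2340 A [-23.7 -14.4  13.9] B [-22.6   1.8  24.3] z [ 92.4 156.2 157.7]
wrist bar 690 A [-6.4 -3.7  0.7] B [-27.8  -8.1  27. ] z [170.9 173.5 175. ]
side red 407 A [-20.9  -4.9  16.2] B [-11.9  26.2  28.5] z [ 87.6 133.1 157. ]
side bar 56 A [-4.6 -0.7 11.4] B [-27.6   1.6  25.6] z [167.8 171.7 174.9]
tcp AB -0.0008074204851242089 0.0015671995701205467
```

View pics/f.png

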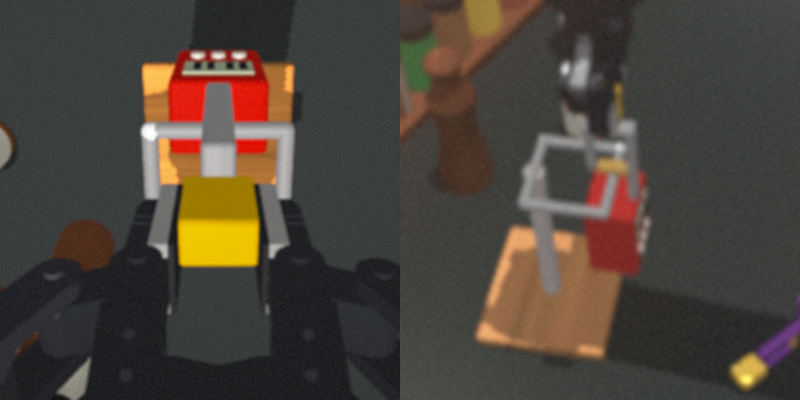

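The bar, at wrist crop row 130, passes behind the shank at (218,115), and the side view shows the nose inside the loop. The bar sits at about timer x +1 to +2. Press down steadily.

```bash
python3 -m handwheel '[{"hand":0,"slide":[0,0,0.006],"roll":0},{"hand":0,"slide":[0,0,0.011],"roll":0},{"hand":0,"slide":[0,0,0.015],"roll":0},{"hand":0,"slide":[0,0,0.019],"roll":0},{"hand":0,"slide":[0,0,0.023],"roll":0},{"hand":0,"slide":[0,0,0.027],"roll":0}]'
python3 -m handwheel '[{"hand":0,"slide":[0,0,0.004],"roll":0},{"hand":0,"slide":[0,0,0.008],"roll":0},{"hand":0,"slide":[0,0,0.012],"roll":0}]'; python3 look.py | grep -v bar
```

```text
time_s: 27.12
ee_pos: [0.57, 0.1391, 0.1907]
ee_rot: [-0.199, 0.98, -0.0, 0.0]
wrist_force: [-3.2, -1.3, 7.0]
width: 0.267
finger_force: 61.1
time_s: 27.5
ee_pos: [0.5686, 0.1386, 0.176]
ee_rot: [-0.199, 0.98, -0.0, -0.002]
wrist_force: [-0.2, -0.1, -2.1]
width: 0.268
finger_force: 60.1
t 27.5 at [0.5686 0.1386 0.176 ] ang 112.91
wrist yel 3300 A [-12.3 -10.6   2.7] B [-10.3   0.6  11.9] z [199.3 223.5 225.3]
wrist red 2942 A [-25.  -11.6  12.5] B [-22.6   1.9  24.4] z [ 53.8 116.1 117.5]
side red 461 A [-21.1  -2.3  15.8] B [-8.  26.3 28.4] z [ 46.4 102.2 117.2]
tcp AB -0.00012831433826913433 0.0017692585482450688
```

The force rose to about 9 N and then fell back to just the weight, with the bar at timer z ~127. It is past the gate. Go the rest of the way down until the crown rests on the bar.

```bash
python3 -m handwheel '[{"hand":0,"slide":[0,0,0.004],"roll":0},{"hand":0,"slide":[0,0,0.008],"roll":0},{"hand":0,"slide":[0,0,0.010],"roll":0},{"hand":0,"slide":[0,0,0.012],"roll":0},{"hand":0,"slide":[0,0,0.012],"roll":0}]'
python3 look.py | grep -v bar
```

```text
time_s: 28.22
ee_pos: [0.5701, 0.1393, 0.1651]
ee_rot: [-0.199, 0.98, -0.0, -0.0]
wrist_force: [-0.7, 0.1, -2.0]
width: 0.266
finger_force: 60.1
t 28.23 at [0.5701 0.1393 0.1651] ang 112.93
wrist yel 3294 A [-10.7  -9.1   4.3] B [-10.2   0.7  12. ] z [188.5 212.6 214.5]
wrist red 2952 A [-23.1  -9.9  14.4] B [-22.6   1.6  24.5] z [ 43.4 105.1 106.7]
side red 469 A [-20.5  -1.2  16.1] B [-7.8 25.9 28.3] z [ 36.   94.4 107. ]
tcp AB -0.000228674388525448 0.0016100687586460007
```

```bash
python3 -m handwheel '[{"hand":0,"slide":[0,0,0.001],"roll":0},{"hand":0,"slide":[0,0,0.002],"roll":0},{"hand":0,"slide":[0,0,0.0025],"roll":0},{"hand":0,"slide":[0,0,0.0025],"roll":0}]'
```

```text
time_s: 28.82
ee_pos: [0.5703, 0.1394, 0.1636]
ee_rot: [-0.199, 0.98, -0.0, 0.0]
wrist_force: [-1.7, -1.0, 5.0]
width: 0.267
finger_force: 60.8
```

The crown is seated on the bar with a light 5–7 N. Release gently and withdraw upward.

```bash
python3 -m handwheel '[{"hand":0,"slide":[0,0,-0.001],"roll":0},{"hand":0.0234,"slide":[0,0,-0.001],"roll":0},{"hand":0.0237,"slide":[0,0,-0.001],"roll":0},{"hand":0.0237,"slide":[0,0,-0.001],"roll":0},{"hand":0.025,"slide":[0,0,-0.001],"roll":0},{"hand":0.03,"slide":[0,0,-0.001],"roll":0},{"hand":0.05,"slide":[0,0,-0.001],"roll":0},{"hand":0.05,"slide":[0,0,-0.001],"roll":0},{"hand":0.05,"slide":[0,0,-0.02],"roll":0},{"hand":0.05,"slide":[0,0,-0.05],"roll":0},{"hand":0.05,"slide":[0,0,-0.09],"roll":0},{"hand":0.05,"slide":[0,0,-0.09],"roll":0}]'
python3 -m handwheel '[{"hand":0.05,"slide":[0.06,0,-0.03],"roll":0},{"hand":0.05,"slide":[0.1,0,-0.03],"roll":0},{"hand":0.05,"slide":[0.1,0,-0.03],"roll":0},{"hand":0.05,"slide":[0.1,0,-0.03],"roll":0},{"hand":0.05,"slide":[0.1,0,-0.03],"roll":0},{"hand":0.05,"slide":[0.1,0,-0.03],"roll":0}]'
cat > fin.py <<'E'
from h import *
S=shot('side'); P=S['P'];H=S['hsv']; W=shot('wrist')
for n,Q in (('side',S),('wrist',W)):
    P=Q['P'];H=Q['hsv']; near=np.hypot(P[...,0]-.57,P[...,1]-.138)<.06
    for nm,m in (('yel',(H[...,0]>20)&(H[...,0]<36)&(H[...,1]>170)&(H[...,2]>90)&near&(P[...,2]>.17)),('red',((H[...,0]<6)|(H[...,0]>174))&(H[...,1]>150)&near)):
        if m.sum()>5: print(n,nm,m.sum(),np.nanpercentile(P[m],[2,50,98],axis=0).round(4).tolist())
cv2.imwrite('pics/g.png',np.hstack([cv2.resize(W['img'][...,::-1],(480,300)),cv2.resize(S['img'][175:275,240:340],(300,300),interpolation=2)[...,::-1]]))
E
python3 fin.py; sed -i '/imwrite/d' fin.py
```

```text
time_s: 30.32
ee_pos: [0.5723, 0.14, 0.2565]
ee_rot: [-0.199, 0.98, 0.0, 0.004]
wrist_force: [-0.4, 0.4, -0.7]
width: 0.587
finger_force: 0.0
time_s: 31.08
ee_pos: [0.4785, 0.1008, 0.2823]
ee_rot: [-0.199, 0.98, 0.0, -0.0]
wrist_force: [0.2, 0.1, 0.2]
width: 0.59
finger_force: 0.0
side red 461 [[0.5427, 0.1303, 0.0339], [0.562, 0.1583, 0.093], [0.5841, 0.1687, 0.1057]]
wrist yel 884 [[0.5575, 0.1249, 0.1865], [0.5638, 0.1361, 0.2103], [0.5759, 0.1481, 0.213]]
wrist red 1370 [[0.5413, 0.1093, 0.0005], [0.5588, 0.1331, 0.1034], [0.5874, 0.1609, 0.1053]]
```

View pics/g.png

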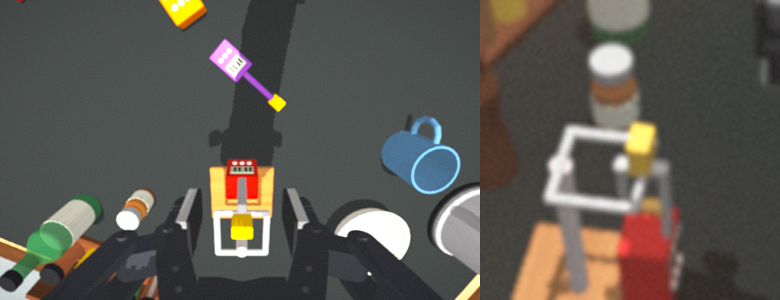

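It hangs from the bar. The tab is at (241,228) in the wrist half, and its top at 212 mm puts the crown on the bar. The brass gate shows closed at (650,207) in the side half, below the bar. Wait for it to settle, check that it is still, and hand in.

```bash
python3 -m handwheel '[{"hand":0.05,"slide":[0,0,0],"roll":0},{"hand":0.05,"slide":[0,0,0],"roll":0},{"hand":0.05,"slide":[0,0,0],"roll":0},{"hand":0.05,"slide":[0,0,0],"roll":0},{"hand":0.05,"slide":[0,0,0],"roll":0},{"hand":0.05,"slide":[0,0,0],"roll":0},{"hand":0.05,"slide":[0,0,0],"roll":0},{"hand":0.05,"slide":[0,0,0],"roll":0},{"hand":0.05,"slide":[0,0,0],"roll":0},{"hand":0.05,"slide":[0,0,0],"roll":0},{"hand":0.05,"slide":[0,0,0],"roll":0},{"hand":0.05,"slide":[0,0,0],"roll":0}]' | head -1
python3 fin.py; python3 fin.py; python3 -c "
from cell import *
print(close_job())"
```

```text
time_s: 32.67
side red 464 [[0.5424, 0.1301, 0.0342], [0.5627, 0.1584, 0.093], [0.5844, 0.1687, 0.1058]]
wrist yel 897 [[0.5573, 0.1251, 0.1865], [0.5637, 0.1363, 0.2105], [0.5765, 0.1484, 0.2128]]
wrist red 1370 [[0.5412, 0.1093, 0.0014], [0.5587, 0.133, 0.1034], [0.5879, 0.1612, 0.1053]]
side red 462 [[0.5424, 0.1302, 0.0343], [0.5624, 0.1581, 0.0931], [0.5843, 0.1685, 0.1059]]
wrist yel 893 [[0.5575, 0.125, 0.1864], [0.5638, 0.1363, 0.2103], [0.5768, 0.1483, 0.2128]]
wrist red 1373 [[0.5412, 0.1094, 0.0162], [0.5587, 0.1333, 0.1034], [0.588, 0.1612, 0.1053]]
the job is handed in; nothing more can be done
None
```

The larger red timer was stood on its foot, let go, retaken by its tab and snapped onto the eye's free bar; it hangs still with the gate shut, and I handed the job in at about 33 s — though I dropped it once from roughly 10 cm early on while trying to stand it up, and it landed on its back with nothing else visibly moved.

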